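# Swing out the prop leg of a work rest and lay the battery pack across

## Robot

A 6-joint arm with a two-finger parallel gripper is mounted at the origin on a cart in front of the work surface, level with it; the furniture and walls round the work are solid. World frame = base frame: x ahead of the robot, y to its left, z up, the work surface at z = 0. Lengths are in m, angles in rad, forces in N, time in s.
With the tool pointing down it reaches from about 0.35 to 0.975 m from the base axis. Payload 17.4 kg.
Tool frame: the origin (TCP) lies between the finger pads; the fingertips stand 14 mm ahead of it and the grasp point (between the pads) lies 5 mm behind it; z points along the fingers, y is the line along which they close (so a half turn about z gives the same grasp; the last joint's range is limited). The gripper opens to 85 mm and grips with 20 to 120 N. Pads are 22 mm wide; open, the fingers measure 114 mm over their backs; the gripper's body (76 mm by 85 mm) begins 54 mm behind the grasp point. The pads swing forward as they close: fully open they stand 13 mm farther back than shut.
Start: joints at [1.129, 0.116, 1.442, -0, 1.584, -0.038], TCP at [0.265, 0.621, 0.245] pointing down, gripper open.
Joint ranges: [-2.83, 2.83], [-0.83, 2.19], [0.07, 2.5], [-1.14, 4.28], [0.01, 3], [-2.97, 2.97]. Speed limits (rad/s): [1.89, 1.89, 2.22, 3.14, 3.14, 3.14].

## Interface

Orientations are given as a unit quaternion [w, x, y, z].
In Python, from plant import ctrl, get_image, order gives the robot as it stands.
- The arm moves only by the tool servo_tool, never from a script. Its argument "commands" is one flat list of numbers, 7 for each row, row after row: the shift along the tool's x, y, z in mm, then the turn, a rotation vector about the tool's x, y, z in rad, then the closure, from 0 (fully open) to 1 (shut). A call has 1 to 10 rows; each row is the pose to reach, as a shift and turn from the pose commanded when the call began, along the tool's axes at that moment; what a row does not reach only later rows make up. A row lasts 1/12 s, in which the tool goes at most 41.7 mm and 7.16 degrees, less where a joint would pass 70% of its speed; a pose out of reach is approached as far as the arm can. A call with a gripper value outside its range is refused whole. The fingers move at their own pace and stop on an object; "newtons" is the grip in N (left out, the last holds). Time passes only in rows, so rows that repeat a pose let the fingers close. It gives the time, the measured TCP pose, the force, the opening and the grip force at its end, in the units of the state.
- ctrl.get_obs(): the state, without advancing time (a new reading comes with each control period).
- get_image(name): name is "side" or "top"; returns a dict with "img" (400x640x3 uint8, red, green, blue), "camera_matrix" (3x3 intrinsics, pixels), "D" ([k1, k2, p1, p2, k3] as OpenCV has them; the pictures are not rectified), "rvec" (rotation vector, rad) and "tvec" (3), from world to camera coordinates, as OpenCV has them. Camera axes: x right, y down, z forward; pixel columns grow to the right and rows downward; lengths in m; the calibration is good to about 2 mm. A picture is of the moment at which its call begins. There is no depth.
- order.finish_job(): hands the job in; it is judged then, once.
The state is a dict: "t": time; "joints": joint angles; "qvel": joint speeds; "joint_torque": joint torques, N m; "eef_pos": TCP position; "orientation": TCP orientation; "contact_force": force on the tool from outside, world axes, zero at the start; "moment": the same for the moment, N m; "opening": finger opening in m; "gripper_force": force on a finger pad.
Only numpy, scipy, OpenCV 4.12 (cv2) and the standard library are available. Lean on these libraries where they do the work, as an engineer would, in place of code of your own. Each camera call takes 0.05 s, during which the arm holds its last target. There are 200 camera calls.

## Task

Set up the folding work rest: swing its prop leg out by pushing it until it hits its stop, and lean on it there for about half a second with roughly 10 N to be sure that it is seated; the leg must never take more than 18 N. Then set the battery pack down gently, flat across the fixed arm and the opened leg, centred and square over both, and let go, with the leg still against its stop. Leave the wheel, the cutters and the clip bracket where they are.

Things in the scene. Friction and masses are not known exactly. Their poses are not given: they have to be found in the camera images.
- work_rest: Dark steel folding work rest, screwed down. Origin on the bench in the middle of its base bar (40 x 180 mm, 10 mm high, along y); z up, x to the rear, y left. Fixed arm 14 mm wide at y -55 mm, from x +5 to -110 mm, pad on top at height 60. Prop leg on an upright pin at (0, +55). Stop block for the open leg: x -42..-6, y 66..79, 36 mm high, rubber-faced.
- leg_hinge (a point): Point on the upright hinge axis of the prop leg, 35 mm above the bench, at (0, 55) mm in the rest's frame. Axes as the rest's.
- leg_end (a point): Middle of the free end face of the prop leg, 105 mm from the hinge axis, 35 mm above the bench. Its y axis runs along the leg toward the hinge, its x axis points out of the flank to be pushed, z up. The leg is a straight dark steel bar 14 mm wide (7 mm either side of that line), from 14 to 56 mm above the bench, with a rubber pad on top at 60 mm.
- leg (a joint): Prop leg angle, rad. 0: folded, along -y of the rest. It opens clockwise seen from above, toward -x, to the stop at 1.571, where it points along -x, parallel to the fixed arm, 110 mm from it (centres). Starts at 0.2 to 0.6. Dry hinge friction 0.15 N m (2 N at 75 mm radius): it stays where left. The stop gives about 0.2 mm at 75 mm radius under 10 N and springs back.
- rest_middle (a point): Point midway between the fixed arm and the opened leg at the height of the pads (60 mm), 60 mm in front (-x) of the base bar's middle: the pack's centre belongs above it. Axes as the rest's.
- pack_centre (a point): Centre of the battery pack's cells, half-way up (9 mm above its underside): a loose blue-sleeved pack, the cells 37 mm wide (x), 136 mm long (y), 18 mm high (z); thin leads stick out beyond one long side and end (51 x 160 x 22 over all). It lies left or right of the rest; 0.15 to 0.25 kg. Grasp across the 37 mm width near the middle.
- clip_bracket: Bystander: loose black plastic clip bracket, 42 x 117 x 14 mm, on the other side of the rest from the pack. Origin at the centre of its underside.
- drive_wheel: Bystander: loose black-tyred drive wheel lying flat, 68 mm across and 26 mm high, behind and left of the rest. Origin at the centre of its underside.
- side_cutters: Bystander: loose red-handled side cutters, 52 x 128 x 12 mm, behind and right of the rest. Origin at the centre of its underside.
Things that resemble listed ones, but are neither listed nor needed, are in the scene too. Of the things like the part that bears pack_centre, leave any that is yellow; of the rest the larger one is meant.

How it is judged:
On the way:
1. the prop leg is out against its stop (within 0.04 rad) and pressed there with 7 to 18 N for 0.35 s (value of joint leg above 1.531 rad and contact force between leg and anything else between 7 and 18 N), for 0.35 s.
At the end, for the whole second after the job is handed in: The prop leg is within 0.04 rad of its stop (above 1.531), and the battery pack lies at rest and flat (tilt below 0.06 rad) on the pads of arm and leg, its centre within 15 mm of rest_middle in x and in y and 4 to 14 mm above it, its length square across the arms within 0.15 rad; released (value of joint leg above 1.531 rad and x of pack_centre in the frame of rest_middle between -0.015 and 0.015 m and y of pack_centre in the frame of rest_middle between -0.015 and 0.015 m and z of pack_centre in the frame of rest_middle between 0.004 and 0.014 m and angle between pack_centre's own z axis and vertical below 0.06 rad and angle between the y axis of pack_centre and the y axis of rest_middle, either way round below 0.15 rad and linear speed of battery_pack below 0.02 m/s); the robot touches nothing.
It fails at once if the prop leg is loaded with more than 18 N (contact force between leg and anything else above 18 N).
It fails at once if the work rest as a whole is loaded with more than 35 N (pack dropped or rammed down) (contact force between work_rest and anything else above 35 N).
It fails at once if a bystander (wheel, cutters, clip bracket) is moved by more than 30 mm (distance of any of clip_bracket, drive_wheel, side_cutters from where it was at the start of the episode above 0.03 m).
It also fails if it takes over 70 s, if anything falls off the work surface, if the arm or the gripper's body presses on something with over 40 N, if the wrist force passes 120 N, or if a joint passes its speed limit or range.

## Working session

There is one attempt and no reset: what is moved stays moved. The work goes in short steps, Python scripts to look and compute and a tool call to move; the robot and the scene stay as the last step left them, time stands still between calls to the robot, and variables do not carry over. Pictures are saved under pics/ and viewed, at most 10 in all, crops included, and the job is handed in when it is done.

Besides the shell and the picture viewer there is one more tool, called as name(argument=value, ...) on one line, values as JSON. servo_tool: Moves the arm, as the interface text tells. Its arguments: {"type":"object","properties":{"commands":{"type":"array","items":{"type":"number"}},"newtons":{"type":"number"}},"required":["commands"]}

```bash
mkdir -p pics; cat > h.py <<'E'
import numpy as np, cv2, pickle
from plant import ctrl, get_image, order
def snap(n,f):
    d=get_image(n); cv2.imwrite(f'pics/{f}.png',d['img'][:,:,::-1]); pickle.dump(d,open(f'pics/{f}.pkl','wb')); return d
def load(f): return pickle.load(open(f'pics/{f}.pkl','rb'))
def ray(d,uv):
    uv=np.array(uv,float).reshape(-1,1,2); n=cv2.undistortPoints(uv,d['camera_matrix'],np.array(d['D']))[:,0]
    R=cv2.Rodrigues(np.array(d['rvec'],float))[0]; c=-R.T@np.array(d['tvec'],float).ravel()
    return c,np.c_[n,np.ones(len(n))]@R
def plane(d,uv,z):
    c,r=ray(d,uv); return c+r*((z-c[2])/r[:,2])[:,None]
def proj(d,p):
    return cv2.projectPoints(np.array(p,float).reshape(-1,3),np.array(d['rvec'],float),np.array(d['tvec'],float),d['camera_matrix'],np.array(d['D']))[0][:,0]
E
python3 - <<'E'
from h import *
a=snap('top','t0');b=snap('side','s0')
for d in(a,b): print(ray(d,[[320,200]]))
print(ctrl.get_obs())
E
```

```text
(array([ 0.54350582, -0.19535543,  1.26731128]), array([[ 0.06026286, -0.00595195, -0.9983202 ]]))
(array([ 0.12672867, -1.24855389,  0.58420163]), array([[ 0.36177246,  0.8427013 , -0.39941775]]))
{'t': 0.1, 'joints': array([ 1.12919100e+00,  1.16436136e-01,  1.44220296e+00,  4.47959544e-06,
        1.58399657e+00, -3.77723579e-02]), 'qvel': array([-0.000382  ,  0.00060857, -0.00104446, -0.00022633, -0.00090745,
        0.00067198]), 'joint_torque': array([ 1.18642751e-03, -7.33665133e+01, -6.33785963e+01, -2.04544522e-04,
        5.34563296e-03,  4.23103430e-06]), 'eef_pos': array([0.26516123, 0.62056636, 0.24463447]), 'orientation': array([-1.25980813e-04,  2.00547191e-01,  9.79683904e-01, -5.06063406e-04]), 'contact_force': array([ 0.72132137, -0.31524877, -0.63604225]), 'moment': array([-0.03877798,  0.05188651, -0.06058345]), 'gripper_force': 0.0, 'opening': 0.08568851103991931}
```

View pics/t0.png

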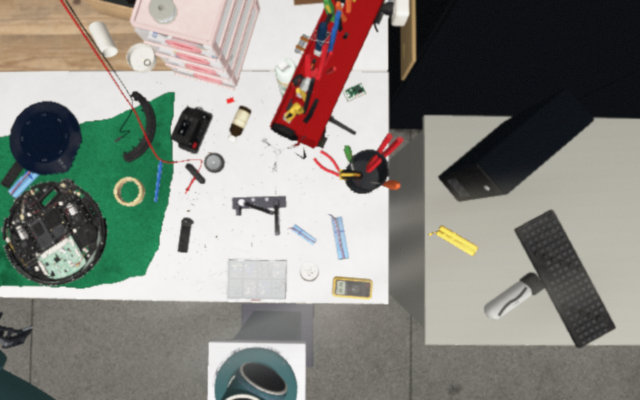

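View pics/s0.png

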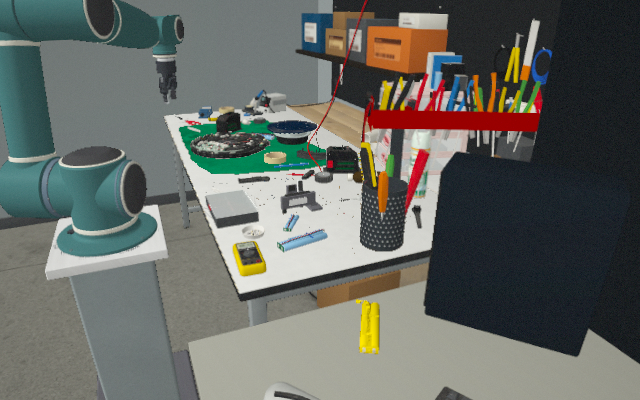

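The top view shows the rest at about (260,205), the bracket at (186,235), the wheel at (214,162) and the cutters near (195,173) or (330,165), with the robot base at the bottom.

Things that could be taken for the pack:
- blue pack at (340,237)
- smaller blue pack at (303,233)
- yellow pack at (458,240)
- blue item at (20,183), on the mat by the plate

Yellow is ruled out and the larger blue one is meant, so I choose (340,237). I'll check that in a close crop.

```bash
python3 - <<'E'
from h import *
d=load('t0'); c=d['img'][140:300,160:370]
cv2.imwrite('pics/c0.png',cv2.resize(c[:,:,::-1],None,fx=3.75,fy=3.75,interpolation=cv2.INTER_CUBIC)[:600])
hsv=cv2.cvtColor(d['img'],cv2.COLOR_RGB2HSV)
m=cv2.inRange(hsv,(95,60,90),(125,255,255)); m=cv2.morphologyEx(m,cv2.MORPH_CLOSE,np.ones((3,3)))
for k in cv2.findContours(m,0,2)[0]:
    if cv2.contourArea(k)>60: r=cv2.minAreaRect(k); bx=cv2.boxPoints(r); print(r, np.round(plane(d,bx,.012),3)[:,:2].tolist())
E
```

```text
((261.0804443359375, 393.3646240234375), (44.943336486816406, 9.112934112548828), 21.25050163269043) [[0.002, 0.054], [0.03, 0.044], [-0.02, -0.092], [-0.047, -0.082]]
((341.5, 248.0), (19.415498733520508, 9.21745777130127), 78.69007110595703) [[0.491, -0.253], [0.497, -0.283], [0.435, -0.296], [0.429, -0.266]]
((22.720901489257812, 182.4061737060547), (12.232992172241211, 33.2386474609375), 43.02506637573242) [[0.641, 0.856], [0.724, 0.781], [0.696, 0.748], [0.613, 0.823]]
((157.6999969482422, 181.09999084472656), (3.9597983360290527, 40.44651412963867), 8.130102157592773) [[0.611, 0.352], [0.745, 0.337], [0.743, 0.324], [0.609, 0.338]]
((334.2411804199219, 30.664710998535156), (5.314796447753906, 40.45753479003906), 12.528807640075684) [[1.127, -0.222], [1.266, -0.251], [1.262, -0.269], [1.123, -0.24]]
```

View pics/c0.png

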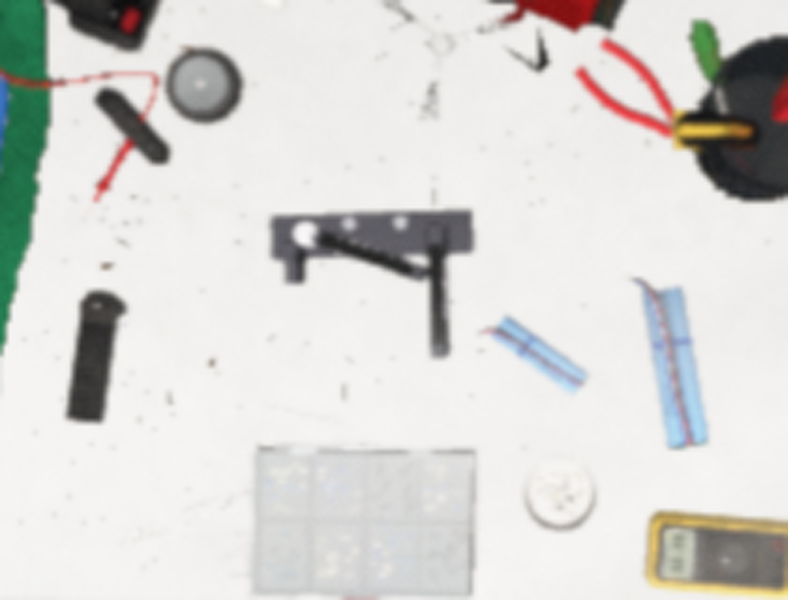

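The crop confirms the choice: the larger blue pack spans crop (645,287) to (707,447), full-frame (340,237), and is clearly bigger than the one at (303,234). The rest's bar runs from crop (271,217) to (473,250), with the pin at (305,235). The arm tip is at (441,356), and the leg end is near (428,272), close to the fixed arm. Now the poses.

```bash
cat > m.py <<'E'
from h import *
d=load('t0'); f=lambda x,y:[160+(x+.5)/3.75-.5,140+(y+.5)/3.75-.5]
bar=plane(d,[f(271,217),f(473,209),f(473,250),f(272,258)],.01)
print('bar',np.round(bar,4).tolist())
ux=bar[[0,1]].mean(0)-bar[[2,3]].mean(0); uy=bar[[0,3]].mean(0)-bar[[1,2]].mean(0)
print(np.linalg.norm(ux),np.linalg.norm(uy),np.arctan2(uy[1],uy[0])-np.pi/2)
yaw=np.arctan2(uy[1],uy[0])-np.pi/2; c=bar.mean(0)
R=np.array([[np.cos(yaw),-np.sin(yaw)],[np.sin(yaw),np.cos(yaw)]])
W=lambda x,y,z:np.r_[c[:2]+R@[x/1e3,y/1e3],z/1e3]
if __name__=='__main__':
    print('origin',c,'yaw',yaw)
    print('arm tip px pred',(proj(d,[W(-110,-55,60),W(0,55,60),W(0,55,70)])-[160,140])*3.75)
    loc=lambda p:(R.T@(p[:2]-c[:2])*1e3).round(1)
    print('arm tip seen',loc(plane(d,[f(441,356)],.06)[0]),'leg pts',[loc(q) for q in plane(d,[f(330,238),f(420,273),f(360,248)],.06)])
    hsv=cv2.cvtColor(cv2.resize(d['img'],None,fx=4,fy=4,interpolation=cv2.INTER_CUBIC),cv2.COLOR_RGB2HSV)
    m=cv2.inRange(hsv,(90,40,60),(175,255,255)); m[:, :4*328]=0;m[:,4*352:]=0;m[:4*216]=0;m[4*262:]=0
    m=cv2.morphologyEx(m,cv2.MORPH_CLOSE,np.ones((9,9))); m=cv2.morphologyEx(m,cv2.MORPH_OPEN,np.ones((25,25)))
    k=max(cv2.findContours(m,0,2)[0],key=cv2.contourArea); r=cv2.minAreaRect(k); print(r)
    b=plane(d,(cv2.boxPoints(r)+.5)/4-.5,.014); print('pack',b.round(4).tolist(),b.mean(0))
    b2=plane(d,[f(645,290),f(683,287),f(707,440),f(670,447)],.014); print('pack hand',b2.round(4).tolist(),b2.mean(0))
    for n,p in dict(origin=W(0,0,0),hinge=W(0,55,35),mid=W(-60,0,60)).items(): print(n,p.round(4))
E
python3 m.py
```

```text
bar [[0.6246, 0.0885, 0.01], [0.6335, -0.0897, 0.01], [0.5974, -0.0903, 0.01], [0.5884, 0.0868, 0.01]]
0.03615425466906286 0.1779177703916608 0.050279829766195716
origin [ 0.61099825 -0.00117233  0.01      ] yaw 0.050279829766195716
arm tip px pred [[430.99987662 356.76228132]
 [296.89367853 231.4221956 ]
 [294.45870124 230.75818845]]
arm tip seen [-108.5  -62.3] leg pts [array([-5.5, 28.2]), array([-38., -47.]), array([-14.9,   3.1])]
((1369.0, 1003.0), (58.0, 42.0), 90.0)
pack [[0.4787, -0.2585, 0.014], [0.4791, -0.2928, 0.014], [0.432, -0.2931, 0.014], [0.4316, -0.2589, 0.014]] [ 0.45537572 -0.27586063  0.014     ]
pack hand [[0.5639, -0.2415, 0.014], [0.5669, -0.2747, 0.014], [0.4342, -0.2965, 0.014], [0.4278, -0.2644, 0.014]] [ 0.49818933 -0.2692789   0.014     ]
origin [ 0.611  -0.0012  0.    ]
hinge [0.6082 0.0538 0.035 ]
mid [ 0.5511 -0.0042  0.06  ]
```

```bash
python3 - <<'E'
from h import *
import m
W=m.W
P=[W(-110,-62,60),W(-110,-48,60),W(-20,-62,60),W(-20,-48,60),W(0,55,60),W(-42,66,36),W(-42,79,36),W(-20,90,10),W(20,90,10),W(20,-90,10),W(-20,-90,10)]
out=[]
for f,(x0,y0,w,h) in dict(t0=(225,188,70,55),s0=(265,165,70,55)).items():
    d=load(f); s=8 if 0 else 7
    c=cv2.resize(d['img'][y0:y0+h,x0:x0+w,::-1],None,fx=s,fy=s,interpolation=cv2.INTER_CUBIC)
    for p in proj(d,P): cv2.circle(c,tuple(int(v) for v in ((p+.5-[x0,y0])*s)),3,(0,0,255),1)
    out.append(c)
cv2.imwrite('pics/z0.png',cv2.resize(np.hstack(out),None,fx=.81,fy=.81,interpolation=cv2.INTER_AREA)); print(.81*7)
E
```

```text
bar [[0.6246, 0.0885, 0.01], [0.6335, -0.0897, 0.01], [0.5974, -0.0903, 0.01], [0.5884, 0.0868, 0.01]]
0.03615425466906286 0.1779177703916608 0.050279829766195716
5.67
```

View pics/z0.png

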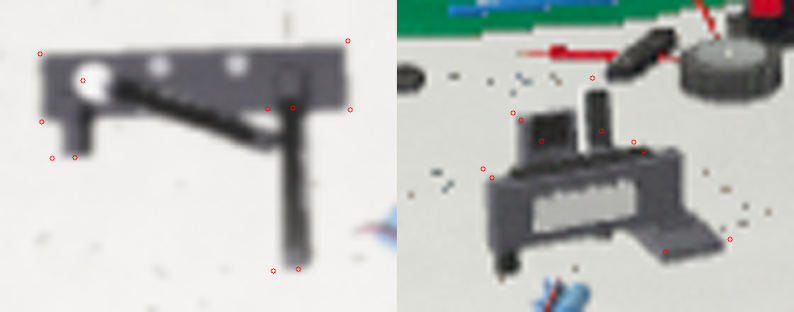

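```bash
python3 - <<'E'
from h import *
a=load('t0');b=load('s0');k=5.67
T=lambda x,y:[225+x/k-.5,188+y/k-.5]
S=lambda x,y:[265+(x-397)/k-.5,165+y/k-.5]
def tri(p,q):
    c1,r1=ray(a,[p]);c2,r2=ray(b,[q]);r1=r1[0]/np.linalg.norm(r1);r2=r2[0]/np.linalg.norm(r2)
    s=np.linalg.lstsq(np.c_[r1,-r2],c2-c1,rcond=None)[0];x=c1+r1*s[0];y=c2+r2*s[1];return ((x+y)/2).round(4),np.linalg.norm(x-y).round(4)
print('armtip',tri(T(286,263),S(488,180)),tri(T(304,263),S(503,189)))
print('stop far-front',tri(T(63,155),S(517,119)))
print('barR front',tri(T(345,107),S(666,260)),'rear',tri(T(347,45),S(723,243)))
print('plane: bar mid rear/front',plane(a,[T(193,50),T(195,113)],.01).round(4))
print('arm z60',plane(a,[T(285,263),T(311,263),T(281,105),T(305,105)],.06).round(4))
print('pin60',plane(a,[T(95,82)],.06),'leg60',plane(a,[T(125,92),T(262,138)],.06).round(4))
print('stop36',plane(a,[T(63,155),T(90,155)],.036).round(4))
E
```

```text
armtip (array([ 0.5061, -0.0605,  0.0553]), np.float64(0.0034)) (array([ 0.5084, -0.0712,  0.0539]), np.float64(0.0014))
stop far-front (array([0.5662, 0.0701, 0.034 ]), np.float64(0.0017))
barR front (array([ 0.5974, -0.0883,  0.0032]), np.float64(0.0001)) rear (array([ 0.6326, -0.089 ,  0.0078]), np.float64(0.0018))
plane: bar mid rear/front [[ 6.294e-01  2.000e-04  1.000e-02]
 [ 5.927e-01 -1.600e-03  1.000e-02]]
arm z60 [[ 0.5078 -0.061   0.06  ]
 [ 0.508  -0.0755  0.06  ]
 [ 0.5958 -0.0574  0.06  ]
 [ 0.5959 -0.0708  0.06  ]]
pin60 [[0.60751193 0.04710661 0.06      ]] leg60 [[ 0.6021  0.0301  0.06  ]
 [ 0.5772 -0.047   0.06  ]]
stop36 [[0.5669 0.0693 0.036 ]
 [0.5671 0.0539 0.036 ]]
```

Both views agree that the arm, pin and stop put the rest origin at about (0.612, -0.008), yaw 0.046, with the leg at about 0.37 rad. I'll go above the gap behind the leg with the fingers shut.

servo_tool(commands=[-572, -460, 0, 0, 0, -0.08, 1, -572, -460, 0, 0, 0, -0.08, 1, -572, -460, 0, 0, 0, -0.08, 1, -572, -460, 0, 0, 0, -0.08, 1, -572, -460, 0, 0, 0, -0.08, 1, -572, -460, 0, 0, 0, -0.08, 1, -572, -460, 0, 0, 0, -0.08, 1, -572, -460, 0, 0, 0, -0.08, 1, -572, -460, 0, 0, 0, -0.08, 1, -572, -460, 0, 0, 0, -0.08, 1])

```text
t: 0.93
eef_pos: [0.4616, 0.2511, 0.2452]
orientation: [0.0, 0.161, 0.987, 0.0]
contact_force: [1.3, 0.1, -0.2]
opening: -0.0002
gripper_force: 0.0
```

```bash
cat >> h.py <<'E'
from scipy.spatial.transform import Rotation as Ro
O=np.array([.612,-.0077]);YAW=.046
def RW(x,y): # rest mm -> world m
    return O+Ro.from_euler('z',YAW).as_matrix()[:2,:2]@np.array([x,y])/1e3
def go(x,y,z,xdeg=None):
    o=ctrl.get_obs();q=o['orientation'];R=Ro.from_quat(q[[1,2,3,0]])
    M=R.as_matrix();print('t',o['t'],'pos',o['eef_pos'].round(4),'F',o['contact_force'].round(1),'xdeg',np.degrees(np.arctan2(M[1,0],M[0,0])).round(1),'j6',o['joints'][5].round(2),'op',o['opening'].round(4),
     'shift',(M.T@(np.array([x,y,z])-o['eef_pos'])*1e3).round(1))
    if xdeg is not None:
        a=np.radians(xdeg);T=np.array([[np.cos(a),np.sin(a),0],[np.sin(a),-np.cos(a),0],[0,0,-1]]).T
        print('rot',Ro.from_matrix(M.T@T).as_rotvec().round(3))
E
python3 -c "
from h import *
go(.610,-.027,.245,161.6)"
```

```text
Traceback (most recent call last):
  File "h.py", line 20, in go
    M=R.as_matrix();print('t',o['t'],'pos',o['eef_pos'].round(4),'F',o['contact_force'].round(1),'xdeg',np.degrees(np.arctan2(M[1,0],M[0,0])).round(1),'j6',o['joints'][5].round(2),'op',o['opening'].round(4),
                                                                                                                                                                                         ^^^^^^^^^^^^^^^^^^
AttributeError: 'float' object has no attribute 'round'
```

```bash
sed -i "s/o\['opening'\].round(4)/round(o['opening'],4)/" h.py
python3 -c "
from h import *
go(.610,-.027,.245,161.6)"
```

```text
t 0.9333 pos [0.4616 0.2511 0.2452] F [ 1.3  0.1 -0.2] xdeg 161.5 j6 -0.8 op -0.0002 shift [-2.292e+02 -2.164e+02  2.000e-01]
rot [ 0.     0.    -0.003]
```

servo_tool(commands=[-229, -216, 0, 0, 0, 0, 1, -229, -216, 0, 0, 0, 0, 1, -229, -216, 0, 0, 0, 0, 1, -229, -216, 0, 0, 0, 0, 1, -229, -216, 0, 0, 0, 0, 1, -229, -216, 0, 0, 0, 0, 1, -229, -216, 0, 0, 0, 0, 1, -229, -216, 0, 0, 0, 0, 1, -229, -216, 130, 0, 0, 0, 1, -229, -216, 130, 0, 0, 0, 1])

```text
t: 1.77
eef_pos: [0.6108, -0.0263, 0.1625]
orientation: [0.002, 0.162, 0.987, 0.0]
contact_force: [0.9, 0.3, -0.9]
opening: 0.0003
gripper_force: 0.0
```

```bash

python3 -c "
from h import *
go(*RW(-2.7,-19),.052,161.6)
a=snap('top','t1');b=snap('side','s1')
A=cv2.resize(a['img'][180:250,215:305,::-1],None,fx=4.4,fy=4.4,interpolation=2);B=cv2.resize(b['img'][150:220,255:345,::-1],None,fx=4.4,fy=4.4,interpolation=2)
cv2.imwrite('pics/z1.png',np.hstack([A,B]))"
```

```text
t 1.7667 pos [ 0.6108 -0.0263  0.1625] F [ 0.9  0.3 -0.9] xdeg 161.3 j6 -1.33 op 0.0003 shift [  0.8  -0.8 110.5]
rot [ 0.001  0.004 -0.005]
```

View pics/z1.png

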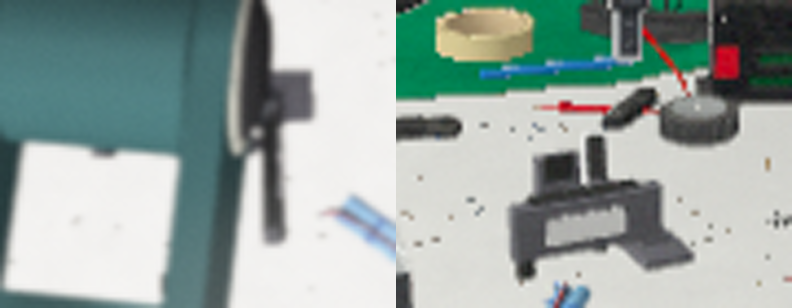

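The arm hides the rest from above. The side view shows the shut fingers at (628,50), above the region behind the leg. I'll descend with a watch on the force.

servo_tool(commands=[1, -1, 30, 0, 0, 0, 1, 1, -1, 60, 0, 0, 0, 1, 1, -1, 75, 0, 0, 0, 1, 1, -1, 85, 0, 0, 0, 1, 1, -1, 90, 0, 0, 0, 1, 1, -1, 95, 0, 0, 0, 1, 1, -1, 100, 0, 0, 0, 1, 1, -1, 105, 0, 0, 0, 1, 1, -1, 110, 0, 0, 0, 1, 1, -1, 110, 0, 0, 0, 1])

```text
t: 2.7
eef_pos: [0.608, -0.0252, 0.0513]
orientation: [-0.0, 0.161, 0.987, -0.0]
contact_force: [0.2, -0.3, -0.8]
opening: 0.0001
gripper_force: 0.0
```

```bash

python3 -c "
from h import *
go(*RW(-2.7,-19),.052,161.6)
b=snap('side','s2')
B=cv2.resize(b['img'][130:220,255:355,::-1],None,fx=6,fy=6,interpolation=2)
cv2.imwrite('pics/z2.png',B)"
```

```text
t 2.7 pos [ 0.608  -0.0252  0.0513] F [ 0.2 -0.3 -0.8] xdeg 161.4 j6 -1.33 op 0.0001 shift [-2.5 -0.8 -0.7]
rot [-0.    -0.001 -0.003]
```

View pics/z2.png

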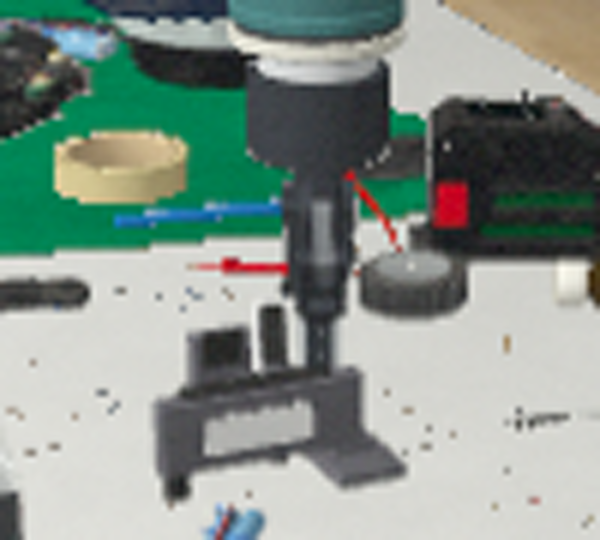

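The fingers at (318,350) are down in the gap behind the leg and in front of the bar, with no contact force. Next, work out the sweep.

```bash
cat >> h.py <<'E'
def pushpose(q,gap=18,r=70):
    l=np.array([-np.sin(q),-np.cos(q)]);n=np.array([-np.cos(q),np.sin(q)])
    return RW(*(np.array([0,55])+r*l-gap*n)), 180-np.degrees(q)+np.degrees(YAW)
def sweep(qs,gap=18,z=.052):
    o=ctrl.get_obs();M=Ro.from_quat(o['orientation'][[1,2,3,0]]).as_matrix()
    print('t',round(o['t'],2),'pos',o['eef_pos'].round(4),'F',o['contact_force'].round(1))
    for q in qs:
        p,a=pushpose(q,gap);a=np.radians(a)
        s=M.T@(np.r_[p,z]-o['eef_pos'])*1e3
        T=np.array([[np.cos(a),np.sin(a),0],[np.sin(a),-np.cos(a),0],[0,0,-1]]).T
        print(round(q,2),s.round(1),Ro.from_matrix(M.T@T).as_rotvec()[2].round(3))
E
python3 -c "
from h import *
sweep(np.linspace(.36,.72,10))"
```

```text
t 2.75 pos [ 0.6082 -0.0252  0.0517] F [-0.5  0.4 -0.5]
0.36 [ 3.1 -0.7 -0.3] -0.01
0.4 [ 5.9 -1.4 -0.3] 0.03
0.44 [ 8.8 -2.  -0.3] 0.07
0.48 [11.6 -2.4 -0.3] 0.11
0.52 [14.5 -2.8 -0.3] 0.15
0.56 [17.4 -3.  -0.3] 0.19
0.6 [20.3 -3.1 -0.3] 0.23
0.64 [23.2 -3.1 -0.3] 0.27
0.68 [26.  -3.  -0.3] 0.31
0.72 [28.9 -2.8 -0.3] 0.35
```

servo_tool(commands=[3, -1, 0, 0, 0, -0.01, 1, 6, -1.5, 0, 0, 0, 0.03, 1, 9, -2, 0, 0, 0, 0.07, 1, 11.5, -2.5, 0, 0, 0, 0.11, 1, 14.5, -3, 0, 0, 0, 0.15, 1, 17.5, -3, 0, 0, 0, 0.19, 1, 20.5, -3, 0, 0, 0, 0.23, 1, 23, -3, 0, 0, 0, 0.27, 1, 26, -3, 0, 0, 0, 0.31, 1, 29, -3, 0, 0, 0, 0.35, 1])

```text
t: 3.58
eef_pos: [0.5799, -0.0191, 0.0525]
orientation: [0.001, 0.331, 0.944, -0.0]
contact_force: [2.5, -0.8, -0.3]
opening: -0.0
gripper_force: 1.1
```

```bash

python3 -c "
from h import *
sweep(np.linspace(.76,1.12,10))"
```

```text
t 3.58 pos [ 0.5799 -0.0191  0.0525] F [ 2.5 -0.8 -0.3]
0.76 [ 3.1 -0.4  0.5] 0.039
0.8 [ 6.  -0.9  0.5] 0.079
0.84 [ 8.8 -1.4  0.5] 0.119
0.88 [11.7 -1.7  0.5] 0.159
0.92 [14.6 -1.9  0.5] 0.199
0.96 [17.5 -2.   0.5] 0.239
1.0 [20.4 -2.   0.5] 0.279
1.04 [23.2 -1.9  0.5] 0.319
1.08 [26.1 -1.6  0.5] 0.359
1.12 [29.  -1.2  0.5] 0.399
```

servo_tool(commands=[3, -0.5, 0, 0, 0, 0.04, 1, 6, -1, 0, 0, 0, 0.08, 1, 9, -1.5, 0, 0, 0, 0.12, 1, 11.5, -1.5, 0, 0, 0, 0.16, 1, 14.5, -2, 0, 0, 0, 0.2, 1, 17.5, -2, 0, 0, 0, 0.24, 1, 20.5, -2, 0, 0, 0, 0.28, 1, 23, -2, 0, 0, 0, 0.32, 1, 26, -1.5, 0, 0, 0, 0.36, 1, 29, -1, 0, 0, 0, 0.4, 1])

```text
t: 4.42
eef_pos: [0.5565, -0.0018, 0.0525]
orientation: [0.0, 0.512, 0.859, -0.0]
contact_force: [-0.7, -3.4, 0.1]
opening: 0.0002
gripper_force: 1.3
```

```bash

python3 -c "
from h import *
sweep(np.r_[np.linspace(1.16,1.4,7),1.42,1.44,1.45,1.571])"
```

```text
t 4.42 pos [ 0.5565 -0.0018  0.0525] F [-0.7 -3.4  0.1]
1.16 [ 2.7 -0.7  0.5] 0.039
1.2 [ 5.5 -1.3  0.5] 0.079
1.24 [ 8.4 -1.7  0.5] 0.119
1.28 [11.3 -2.   0.5] 0.159
1.32 [14.2 -2.2  0.5] 0.199
1.36 [17.  -2.3  0.5] 0.239
1.4 [19.9 -2.3  0.5] 0.279
1.42 [21.4 -2.3  0.5] 0.299
1.44 [22.8 -2.2  0.5] 0.319
1.45 [23.5 -2.1  0.5] 0.329
1.57 [32.2 -0.9  0.5] 0.45
```

servo_tool(commands=[2.5, -0.5, 0, 0, 0, 0.04, 1, 5.5, -1.5, 0, 0, 0, 0.08, 1, 8.5, -1.5, 0, 0, 0, 0.12, 1, 11.5, -2, 0, 0, 0, 0.16, 1, 14, -2, 0, 0, 0, 0.2, 1, 17, -2, 0, 0, 0, 0.24, 1, 19, -2, 0, 0, 0, 0.27, 1, 20.5, -2, 0, 0, 0, 0.29, 1, 21.5, -2, 0, 0, 0, 0.3, 1, 22, -2, 0, 0, 0, 0.31, 1])

```text
t: 5.25
eef_pos: [0.5444, 0.0168, 0.0523]
orientation: [0.0, 0.638, 0.77, 0.0]
contact_force: [-0.4, -1.4, 1.6]
opening: 0.0002
gripper_force: 1.1
```

```bash

python3 -c "
from h import *
sweep([1.43,1.45,1.47,1.5,1.53,1.571])"
```

```text
t 5.25 pos [0.5444 0.0168 0.0523] F [-0.4 -1.4  1.6]
1.43 [-0.1 -0.4  0.3] 0.0
1.45 [ 1.3 -0.7  0.3] 0.02
1.47 [ 2.7 -1.   0.3] 0.04
1.5 [ 4.8 -1.5  0.3] 0.07
1.53 [ 6.9 -1.8  0.3] 0.1
1.57 [ 9.9 -2.2  0.3] 0.141
```

Now creep toward the stop at 6 mm/s.

servo_tool(commands=[0.5, -0.3, 0, 0, 0, 0.01, 1, 1, -0.6, 0, 0, 0, 0.02, 1, 1.5, -0.8, 0, 0, 0, 0.03, 1, 2, -0.9, 0, 0, 0, 0.035, 1, 2.5, -1, 0, 0, 0, 0.04, 1, 3, -1.1, 0, 0, 0, 0.045, 1, 3.5, -1.2, 0, 0, 0, 0.05, 1, 4, -1.3, 0, 0, 0, 0.06, 1, 4.5, -1.4, 0, 0, 0, 0.065, 1, 5, -1.5, 0, 0, 0, 0.07, 1])

```text
t: 6.08
eef_pos: [0.5419, 0.0215, 0.052]
orientation: [0.0, 0.665, 0.747, 0.0]
contact_force: [1.8, -0.6, 0.6]
opening: 0.0004
gripper_force: 1.0
```

servo_tool(commands=[0.4, 0, 0, 0, 0, 0.007, 1, 0.8, -0.1, 0, 0, 0, 0.014, 1, 1.2, -0.2, 0, 0, 0, 0.02, 1, 1.6, -0.3, 0, 0, 0, 0.026, 1, 1.9, -0.4, 0, 0, 0, 0.032, 1, 2.2, -0.4, 0, 0, 0, 0.036, 1, 2.5, -0.5, 0, 0, 0, 0.04, 1, 2.8, -0.5, 0, 0, 0, 0.044, 1, 2.8, -0.5, 0, 0, 0, 0.044, 1])

```text
t: 6.83
eef_pos: [0.541, 0.0242, 0.0519]
orientation: [-0.0, 0.681, 0.732, -0.0]
contact_force: [0.2, -1.3, 0.6]
opening: 0.0001
gripper_force: 0.8
```

```bash

python3 -c "
from h import *
sweep([1.5,1.53,1.571])"
```

```text
t 6.83 pos [0.541  0.0242 0.0519] F [ 0.2 -1.3  0.6]
1.5 [-3.1  0.8 -0.1] -0.044
1.53 [-1.   0.2 -0.1] -0.014
1.57 [ 1.9 -0.5 -0.1] 0.027
```

servo_tool(commands=[0.3, 0, 0, 0, 0, 0.005, 1, 0.6, -0.1, 0, 0, 0, 0.01, 1, 0.9, -0.2, 0, 0, 0, 0.014, 1, 1.2, -0.3, 0, 0, 0, 0.018, 1])

```text
t: 7.17
eef_pos: [0.5407, 0.0254, 0.0519]
orientation: [-0.0, 0.688, 0.726, -0.0]
contact_force: [-0.8, -1.3, -0.2]
opening: -0.0002
gripper_force: 1.1
```

servo_tool(commands=[0.2, 0, 0, 0, 0, 0.004, 1, 0.4, 0, 0, 0, 0, 0.009, 1, 0.4, 0, 0, 0, 0, 0.009, 1])

```text
t: 7.42
eef_pos: [0.5407, 0.0258, 0.0519]
orientation: [-0.0, 0.691, 0.723, -0.0]
contact_force: [-1.0, -2.6, 0.7]
opening: 0.0001
gripper_force: 0.9
```

servo_tool(commands=[0.2, 0, 0, 0, 0, 0, 1, 0.4, 0, 0, 0, 0, 0, 1, 0.4, 0, 0, 0, 0, 0, 1])

```text
t: 7.67
eef_pos: [0.5406, 0.0262, 0.0519]
orientation: [-0.0, 0.691, 0.723, -0.0]
contact_force: [-2.1, -0.8, -0.3]
opening: 0.0003
gripper_force: 1.0
```

servo_tool(commands=[0.2, 0, 0, 0, 0, 0, 1, 0.4, 0, 0, 0, 0, 0, 1, 0.4, 0, 0, 0, 0, 0, 1])

```text
t: 7.92
eef_pos: [0.5406, 0.0266, 0.0519]
orientation: [-0.0, 0.691, 0.723, -0.0]
contact_force: [-1.3, -2.2, 0.2]
opening: -0.0003
gripper_force: 1.0
```

servo_tool(commands=[0.2, 0, 0, 0, 0, 0, 1, 0.4, 0, 0, 0, 0, 0, 1, 0.4, 0, 0, 0, 0, 0, 1])

```text
t: 8.17
eef_pos: [0.5406, 0.027, 0.0519]
orientation: [-0.0, 0.691, 0.723, -0.0]
contact_force: [-1.5, -1.9, -1.3]
opening: 0.0003
gripper_force: 1.1
```

servo_tool(commands=[0.1, 0, 0, 0, 0, 0, 1, 0.3, 0, 0, 0, 0, 0, 1, 0.3, 0, 0, 0, 0, 0, 1])

```text
t: 8.42
eef_pos: [0.5406, 0.0272, 0.052]
orientation: [0.0, 0.691, 0.723, -0.0]
contact_force: [-1.8, -3.5, -0.2]
opening: 0.0001
gripper_force: 1.7
```

servo_tool(commands=[0.1, 0, 0, 0, 0, 0, 1, 0.1, 0, 0, 0, 0, 0, 1, 0.1, 0, 0, 0, 0, 0, 1])

```text
t: 8.67
eef_pos: [0.5406, 0.0272, 0.052]
orientation: [0.0, 0.691, 0.723, -0.0]
contact_force: [-1.5, -4.7, -1.1]
opening: -0.0001
gripper_force: 2.3
```

servo_tool(commands=[0.1, 0, 0, 0, 0, 0, 1, 0.1, 0, 0, 0, 0, 0, 1, 0.1, 0, 0, 0, 0, 0, 1])

```text
t: 8.92
eef_pos: [0.5406, 0.0272, 0.052]
orientation: [0.0, 0.691, 0.723, -0.0]
contact_force: [-2.2, -5.6, -0.9]
opening: -0.0003
gripper_force: 2.7
```

The leg is on the stop: y has stalled at 27.2 mm and force rises about 10 N per mm of command.

servo_tool(commands=[0.1, 0, 0, 0, 0, 0, 1, 0.2, 0, 0, 0, 0, 0, 1, 0.3, 0, 0, 0, 0, 0, 1, 0.3, 0, 0, 0, 0, 0, 1])

```text
t: 9.25
eef_pos: [0.5406, 0.0273, 0.052]
orientation: [0.0, 0.691, 0.723, -0.0]
contact_force: [-0.9, -8.3, -0.7]
opening: 0.0002
gripper_force: 4.0
```

servo_tool(commands=[0.1, 0, 0, 0, 0, 0, 1, 0.2, 0, 0, 0, 0, 0, 1, 0.2, 0, 0, 0, 0, 0, 1])

```text
t: 9.5
eef_pos: [0.5406, 0.0273, 0.052]
orientation: [0.0, 0.691, 0.723, -0.001]
contact_force: [-1.7, -10.0, -1.1]
opening: 0.0003
gripper_force: 4.9
```

servo_tool(commands=[0.1, 0, 0, 0, 0, 0, 1, 0.1, 0, 0, 0, 0, 0, 1, 0.1, 0, 0, 0, 0, 0, 1, 0.1, 0, 0, 0, 0, 0, 1, 0.1, 0, 0, 0, 0, 0, 1, 0.1, 0, 0, 0, 0, 0, 1, 0.1, 0, 0, 0, 0, 0, 1, 0.1, 0, 0, 0, 0, 0, 1])

```text
t: 10.17
eef_pos: [0.5406, 0.0273, 0.052]
orientation: [0.001, 0.691, 0.723, -0.001]
contact_force: [-2.0, -9.6, -0.3]
opening: -0.0001
gripper_force: 5.3
```

```bash

python3 -c "
from h import *
sweep([1.571]); print(pushpose(1.571))
print('pack yaw/centre hand', .498,-.269)"
```

```text
t 10.17 pos [0.5406 0.0273 0.052 ] F [-2.  -9.6 -0.3]
1.57 [-1.2 -0.3 -0. ] 0.0
(array([0.54036833, 0.02605607]), np.float64(92.62393624254946))
pack yaw/centre hand 0.498 -0.269
```

The leg was held against its stop at about 10 N for around 0.7 s, and the contact point confirms the rest's pose to 1 mm. I'll back off and lift.

servo_tool(commands=[-3, 0, 0, 0, 0, 0, 1, -10, 0, 0, 0, 0, 0, 1, -20, 0, 0, 0, 0, 0, 1, -25, 0, -30, 0, 0, 0, 1, -25, 0, -70, 0, 0, 0, 0.6, -25, 0, -110, 0, 0, 0, 0.3, -25, 0, -130, 0, 0, 0, 0, -25, 0, -130, 0, 0, 0, 0])

```text
t: 10.83
eef_pos: [0.5435, 0.0024, 0.1879]
orientation: [0.003, 0.691, 0.723, 0.003]
contact_force: [-0.3, 0.6, 0.8]
opening: 0.0482
gripper_force: 0.0
```

```bash

python3 -c "
from h import *
go(.498,-.269,.14,9.4)"
```

```text
t 10.8333 pos [0.5435 0.0024 0.1879] F [-0.3  0.6  0.8] xdeg 92.6 j6 -0.09 op 0.0482 shift [-269.   -58.2   47.5]
rot [ 0.007 -0.005  1.452]
```

servo_tool(commands=[-269, -58, 0, 0, 0, 1.45, 0, -269, -58, 0, 0, 0, 1.45, 0, -269, -58, 0, 0, 0, 1.45, 0, -269, -58, 0, 0, 0, 1.45, 0, -269, -58, 0, 0, 0, 1.45, 0, -269, -58, 0, 0, 0, 1.45, 0, -269, -58, 0, 0, 0, 1.45, 0, -269, -58, 0, 0, 0, 1.45, 0, -269, -58, 0, 0, 0, 1.45, 0, -269, -58, 0, 0, 0, 1.45, 0])

```text
t: 11.67
eef_pos: [0.4956, -0.2695, 0.1813]
orientation: [-0.0, 0.984, 0.179, -0.0]
contact_force: [-0.3, 0.3, 0.1]
opening: 0.0854
gripper_force: 0.0
```

```bash

python3 -c "
from h import *
go(.498,-.269,.10,9.4)
a=snap('top','t3');b=snap('side','s3')
A=cv2.resize(a['img'][180:280,215:365,::-1],None,fx=3.6,fy=3.6,interpolation=2);B=cv2.resize(b['img'][150:250,235:355,::-1],None,fx=3.6,fy=3.6,interpolation=2)[:,:260]
cv2.imwrite('pics/z3.png',np.hstack([A,B]))"
```

```text
t 11.6667 pos [ 0.4956 -0.2695  0.1813] F [-0.3  0.3  0.1] xdeg 20.6 j6 0.67 op 0.0854 shift [ 2.4  0.5 81.3]
rot [-0.001  0.     0.195]
```

View pics/z3.png

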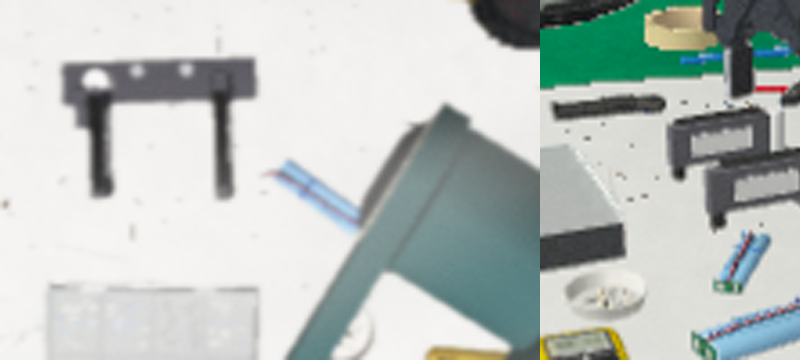

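The leg at crop (101,195) stands open and parallel to the arm at (226,195), and the packs are untouched. Next, a two-view check of the pack centre before descending.

```bash

python3 - <<'E'
from h import *
go(.498,-.269,.10,9.4)
d=load('s0');hsv=cv2.cvtColor(d['img'],cv2.COLOR_RGB2HSV)
m=cv2.inRange(hsv,(85,50,60),(130,255,255));x=np.zeros_like(m);x[222:260,270:335]=m[222:260,270:335]
x=cv2.morphologyEx(x,cv2.MORPH_CLOSE,np.ones((5,5)))
k=max(cv2.findContours(x,0,2)[0],key=cv2.contourArea);print(cv2.boundingRect(k),cv2.minAreaRect(k))
u=np.array([np.cos(.165),np.sin(.165),0]);v=np.array([-u[1],u[0],0])
P=np.array([np.r_[.498,-.269,z]+a*.068*u+b*.0185*v for a in(-1,1) for b in(-1,1) for z in(0,.018)])
p=proj(d,P);print('pred bbox',p.min(0),p.max(0))
t=load('t3');L=plane(t,[[215+101/3.6-.5,180+195/3.6-.5],[215+226/3.6-.5,180+195/3.6-.5]],.06);print('tips',L,RW(-105,55),RW(-110,-55))
E
```

```text
t 11.7667 pos [ 0.4958 -0.2689  0.1815] F [-0.3 -0.3 -0.4] xdeg 20.8 j6 0.67 op 0.0853 shift [ 2.   0.9 81.5]
rot [-0.     0.     0.199]
(279, 229, 48, 22) ((302.7810974121094, 239.4135284423828), (10.366527557373047, 47.56839370727539), 72.89727020263672)
pred bbox [277.67253764 228.43279364] [327.74046352 252.54984257]
tips [[ 0.50728524  0.04088545  0.06      ]
 [ 0.50861208 -0.06896088  0.06      ]] [0.50458196 0.04241352] [ 0.50464547 -0.06770004]
```

servo_tool(commands=[2, 1, 20, 0, 0, 0.1, 0.28, 2, 1, 50, 0, 0, 0.2, 0.28, 2, 1, 90, 0, 0, 0.2, 0.28, 2, 1, 115, 0, 0, 0.2, 0.28, 2, 1, 130, 0, 0, 0.2, 0.28, 2, 1, 140, 0, 0, 0.2, 0.28, 2, 1, 150, 0, 0, 0.2, 0.28, 2, 1, 158, 0, 0, 0.2, 0.28, 2, 1, 165, 0, 0, 0.2, 0.28, 2, 1, 165, 0, 0, 0.2, 0.28])

```text
t: 12.6
eef_pos: [0.4982, -0.2684, 0.0161]
orientation: [-0.0, 0.996, 0.084, -0.0]
contact_force: [-0.7, 0.2, -0.5]
opening: 0.0611
gripper_force: 0.0
```

```bash

python3 -c "
from h import *
go(.498,-.269,.016,9.4)"
```

```text
t 12.6 pos [ 0.4982 -0.2684  0.0161] F [-0.7  0.2 -0.5] xdeg 9.6 j6 0.86 op 0.0611 shift [-0.3  0.6  0.1]
rot [-0.001  0.001  0.004]
```

servo_tool(commands=[0, 0.5, 0, 0, 0, 0, 1, 0, 0.5, 0, 0, 0, 0, 1, 0, 0.5, 0, 0, 0, 0, 1, 0, 0.5, 0, 0, 0, 0, 1, 0, 0.5, 0, 0, 0, 0, 1, 0, 0.5, 0, 0, 0, 0, 1, 0, 0.5, 0, 0, 0, 0, 1, 0, 0.5, 0, 0, 0, 0, 1], newtons=30)

```text
t: 13.27
eef_pos: [0.4989, -0.2693, 0.0179]
orientation: [0.0, 0.997, 0.083, 0.001]
contact_force: [-1.2, -0.7, 6.8]
opening: 0.0359
gripper_force: 30.9
```

servo_tool(commands=[0, 0.5, -3, 0, 0, 0, 1, 0, 0.5, -10, 0, 0, 0, 1, 0, 0.5, -25, 0, 0, 0, 1, 0, 0.5, -50, 0, 0, 0, 1, 0, 0.5, -80, 0, 0, 0, 1, 0, 0.5, -110, 0, 0, 0, 1, 0, 0.5, -130, 0, 0, 0, 1, 0, 0.5, -134, 0, 0, 0, 1, 0, 0.5, -134, 0, 0, 0, 1])

```text
t: 14.02
eef_pos: [0.499, -0.2697, 0.1524]
orientation: [0.001, 0.997, 0.083, 0.001]
contact_force: [0.8, -0.3, -1.2]
opening: 0.0356
gripper_force: 30.4
```

```bash

python3 -c "
from h import *
go(.553,-.011,.15,92.6)"
```

```text
t 14.0167 pos [ 0.499  -0.2697  0.1524] F [ 0.8 -0.3 -1.2] xdeg 9.6 j6 0.86 op 0.0356 shift [  96.3 -246.1    2.2]
rot [ 0.003 -0.    -1.449]
```

servo_tool(commands=[96, -246, 0, 0, 0, -1.45, 1, 96, -246, 0, 0, 0, -1.45, 1, 96, -246, 0, 0, 0, -1.45, 1, 96, -246, 0, 0, 0, -1.45, 1, 96, -246, 0, 0, 0, -1.45, 1, 96, -246, 0, 0, 0, -1.45, 1, 96, -246, 0, 0, 0, -1.45, 1, 96, -246, 0, 0, 0, -1.45, 1, 96, -246, 0, 0, 0, -1.45, 1, 96, -246, 0, 0, 0, -1.45, 1])

```text
t: 14.85
eef_pos: [0.5517, -0.0103, 0.1487]
orientation: [-0.001, 0.757, 0.653, -0.001]
contact_force: [0.0, 0.1, -1.4]
opening: 0.0358
gripper_force: 30.6
```

```bash

python3 -c "
from h import *
go(.553,-.011,.15,92.6)"
```

```text
t 14.85 pos [ 0.5517 -0.0103  0.1487] F [ 0.   0.1 -1.4] xdeg 81.6 j6 0.08 op 0.0358 shift [-0.5  1.4 -1.3]
rot [-0.003 -0.    -0.192]
```

servo_tool(commands=[0, 1.5, 0, 0, 0, -0.12, 1, -0.5, 1.5, 10, 0, 0, -0.19, 1, -0.5, 1.5, 20, 0, 0, -0.19, 1, -0.5, 1.5, 30, 0, 0, -0.19, 1, -0.5, 1.5, 40, 0, 0, -0.19, 1, -0.5, 1.5, 50, 0, 0, -0.19, 1, -0.5, 1.5, 50, 0, 0, -0.19, 1])

```text
t: 15.43
eef_pos: [0.5527, -0.0116, 0.098]
orientation: [-0.001, 0.695, 0.719, -0.001]
contact_force: [-1.6, -0.0, -2.4]
opening: 0.0357
gripper_force: 30.6
```

```bash

python3 -c "
from h import *
go(.553,-.011,.078,92.6)
b=snap('side','s4');a=snap('top','t4')
B=cv2.resize(b['img'][140:220,255:355,::-1],None,fx=5,fy=5,interpolation=2);A=cv2.resize(a['img'][180:260,230:290,::-1],None,fx=5,fy=5,interpolation=2)
cv2.imwrite('pics/z4.png',np.hstack([B,A]))"
```

```text
t 15.4333 pos [ 0.5527 -0.0116  0.098 ] F [-1.6 -0.  -2.4] xdeg 92.0 j6 -0.1 op 0.0357 shift [ 0.6  0.4 20. ]
rot [-0.004 -0.    -0.011]
```

View pics/z4.png

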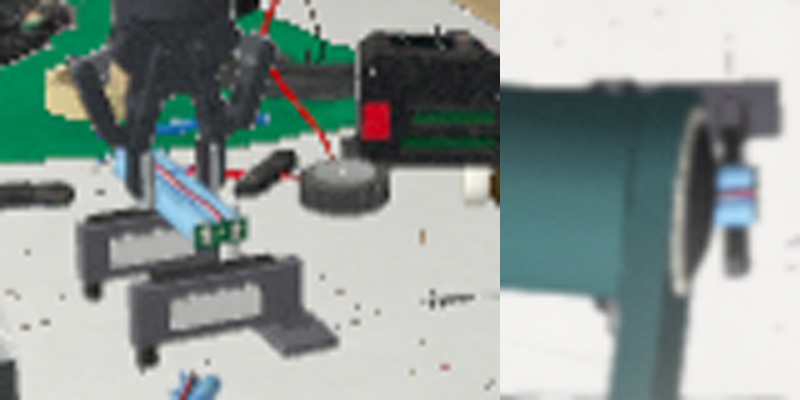

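```bash

python3 - <<'E'
from h import *
t=load('t4');s=load('s4')
u=np.array([-np.sin(YAW),np.cos(YAW),0]);c=np.array([.5527,-.0116,.089]);v=np.array([u[1],-u[0],0])
f=lambda x,y:[230+x/5-.5,180+y/5-.5]
print('top end seen',plane(t,[f(757-500,168),f(757-500,225)],.098),'pred',c-u*.068)
P=[c+a*.068*u+b*.0185*v+[0,0,z] for a in(-1,1) for b in(-1,1) for z in(-.009,.009)]
print(((proj(s,P)-[255,140]+.5)*5).round(0).tolist())
E
```

```text
top end seen [[ 0.57264204 -0.0830412   0.098     ]
 [ 0.53779142 -0.08358392  0.098     ]] pred [ 0.5558269  -0.07952807  0.089     ]
[[191.0, 251.0], [190.0, 223.0], [246.0, 241.0], [246.0, 214.0], [112.0, 180.0], [111.0, 155.0], [164.0, 172.0], [164.0, 147.0]]
```

The pack is level, square and about 2-3 mm too far toward -y. I'll correct that and lower it slowly.

servo_tool(commands=[1, 0.5, 4, 0, 0, -0.01, 1, 2, 0.5, 8, 0, 0, -0.01, 1, 2.5, 0.5, 11, 0, 0, -0.01, 1, 2.5, 0.5, 13, 0, 0, -0.01, 1, 2.5, 0.5, 14, 0, 0, -0.01, 1, 2.5, 0.5, 15, 0, 0, -0.01, 1, 2.5, 0.5, 15, 0, 0, -0.01, 1])

```text
t: 16.12
eef_pos: [0.5542, -0.0092, 0.0859]
orientation: [-0.0, 0.691, 0.723, -0.0]
contact_force: [0.5, -0.1, -2.7]
opening: 0.0359
gripper_force: 30.6
```

servo_tool(commands=[0, 0, 0.5, 0, 0, 0, 1, 0, 0, 1, 0, 0, 0, 1, 0, 0, 1.5, 0, 0, 0, 1, 0, 0, 1.5, 0, 0, 0, 1])

```text
t: 16.45
eef_pos: [0.5542, -0.0092, 0.0844]
orientation: [0.0, 0.691, 0.723, 0.0]
contact_force: [-0.1, 0.6, -2.1]
opening: 0.0356
gripper_force: 30.6
```

servo_tool(commands=[0, 0, 0.4, 0, 0, 0, 1, 0, 0, 0.8, 0, 0, 0, 1, 0, 0, 0.8, 0, 0, 0, 1])

```text
t: 16.7
eef_pos: [0.5542, -0.0092, 0.0836]
orientation: [-0.0, 0.691, 0.723, -0.0]
contact_force: [0.5, -0.4, -1.9]
opening: 0.0359
gripper_force: 30.6
```

servo_tool(commands=[0, 0, 0.5, 0, 0, 0, 1, 0, 0, 1, 0, 0, 0, 1, 0, 0, 1.5, 0, 0, 0, 1, 0, 0, 2, 0, 0, 0, 1, 0, 0, 2, 0, 0, 0, 1])

```text
t: 17.12
eef_pos: [0.5542, -0.0092, 0.0816]
orientation: [-0.0, 0.691, 0.723, -0.0]
contact_force: [0.0, 0.0, -1.7]
opening: 0.036
gripper_force: 30.6
```

servo_tool(commands=[0, 0, 0.4, 0, 0, 0, 1, 0, 0, 0.8, 0, 0, 0, 1, 0, 0, 0.8, 0, 0, 0, 1])

```text
t: 17.37
eef_pos: [0.5542, -0.0092, 0.0808]
orientation: [-0.0, 0.691, 0.723, -0.0]
contact_force: [-0.2, 0.4, -1.4]
opening: 0.0359
gripper_force: 30.6
```

servo_tool(commands=[0, 0, 0.3, 0, 0, 0, 1, 0, 0, 0.6, 0, 0, 0, 1, 0, 0, 0.6, 0, 0, 0, 1])

```text
t: 17.62
eef_pos: [0.5542, -0.0092, 0.0802]
orientation: [-0.0, 0.691, 0.723, -0.0]
contact_force: [-0.5, 0.1, -1.7]
opening: 0.0358
gripper_force: 30.6
```

servo_tool(commands=[0, 0, 0.3, 0, 0, 0, 1, 0, 0, 0.6, 0, 0, 0, 1, 0, 0, 0.6, 0, 0, 0, 1])

```text
t: 17.87
eef_pos: [0.5542, -0.0092, 0.0796]
orientation: [-0.0, 0.691, 0.723, -0.0]
contact_force: [0.0, 0.1, -1.7]
opening: 0.0359
gripper_force: 30.6
```

servo_tool(commands=[0, 0, 0.3, 0, 0, 0, 1, 0, 0, 0.6, 0, 0, 0, 1, 0, 0, 0.6, 0, 0, 0, 1])

```text
t: 18.12
eef_pos: [0.5542, -0.0092, 0.079]
orientation: [-0.0, 0.691, 0.723, -0.0]
contact_force: [-0.8, -0.2, -2.7]
opening: 0.0359
gripper_force: 30.6
```

servo_tool(commands=[0, 0, 0.3, 0, 0, 0, 1, 0, 0, 0.4, 0, 0, 0, 1, 0, 0, 0.4, 0, 0, 0, 1])

```text
t: 18.37
eef_pos: [0.5542, -0.0092, 0.0786]
orientation: [-0.0, 0.691, 0.723, -0.0]
contact_force: [-0.2, -0.8, -1.7]
opening: 0.036
gripper_force: 30.6
```

servo_tool(commands=[0, 0, 0.3, 0, 0, 0, 1, 0, 0, 0.5, 0, 0, 0, 1, 0, 0, 0.5, 0, 0, 0, 1])

```text
t: 18.62
eef_pos: [0.5542, -0.0092, 0.0781]
orientation: [-0.0, 0.691, 0.723, -0.0]
contact_force: [-0.2, -0.2, -2.4]
opening: 0.0363
gripper_force: 30.6
```

servo_tool(commands=[0, 0, 0.3, 0, 0, 0, 1, 0, 0, 0.5, 0, 0, 0, 1, 0, 0, 0.5, 0, 0, 0, 1])

```text
t: 18.87
eef_pos: [0.5543, -0.0092, 0.0779]
orientation: [0.0, 0.691, 0.723, 0.0]
contact_force: [-2.3, -0.2, 3.9]
opening: 0.0362
gripper_force: 31.0
```

servo_tool(commands=[0, 0, 0.3, 0, 0, 0, 1, 0, 0, 0.4, 0, 0, 0, 1, 0, 0, 0.4, 0, 0, 0, 1])

```text
t: 19.12
eef_pos: [0.5543, -0.0092, 0.0779]
orientation: [0.0, 0.691, 0.723, 0.0]
contact_force: [-4.9, -0.1, 8.0]
opening: 0.036
gripper_force: 31.5
```

Contact came at TCP z 0.078, as predicted. I'll relieve the preload, open and retreat.

servo_tool(commands=[0, 0, -0.4, 0, 0, 0, 1, 0, 0, -0.7, 0, 0, 0, 1, 0, 0, -0.7, 0, 0, 0, 0.5, 0, 0, -0.7, 0, 0, 0, 0.4, 0, 0, -0.7, 0, 0, 0, 0.3, 0, 0, -0.7, 0, 0, 0, 0.3, 0, 0, -0.7, 0, 0, 0, 0.3, 0, 0, -0.7, 0, 0, 0, 0.3])

```text
t: 19.78
eef_pos: [0.5542, -0.0092, 0.0779]
orientation: [-0.0, 0.691, 0.723, -0.0]
contact_force: [0.5, 0.2, 0.6]
opening: 0.0597
gripper_force: 0.0
```

servo_tool(commands=[0, 0, -5, 0, 0, 0, 0.3, 0, 0, -15, 0, 0, 0, 0.3, 0, 0, -30, 0, 0, 0, 0.3, 0, 0, -60, 0, 0, 0, 0.3, 0, 0, -100, 0, 0, 0, 0.3, 0, 0, -140, 0, 0, 0, 0.3, 200, 0, -140, 0, 0, 0, 0.3, 200, 0, -140, 0, 0, 0, 0.3, 200, 0, -140, 0, 0, 0, 0.3, 200, 0, -140, 0, 0, 0, 0.3])

```text
t: 20.62
eef_pos: [0.5462, 0.1589, 0.2196]
orientation: [0.0, 0.691, 0.723, 0.001]
contact_force: [0.6, 0.0, 0.8]
opening: 0.0594
gripper_force: 0.0
```

servo_tool(commands=[150, 0, 0, 0, 0, 0, 0.3, 150, 0, 0, 0, 0, 0, 0.3, 150, 0, 0, 0, 0, 0, 0.3, 150, 0, 0, 0, 0, 0, 0.3, 150, 0, 0, 0, 0, 0, 0.3, 150, 0, 0, 0, 0, 0, 0.3])

```text
t: 21.12
eef_pos: [0.5393, 0.3083, 0.2186]
orientation: [0.0, 0.69, 0.724, 0.0]
contact_force: [-0.7, -0.5, 0.0]
opening: 0.0597
gripper_force: 0.0
```

```bash

python3 -c "
from h import *
go(.553,-.011,.078,92.6)
b=snap('side','s5');a=snap('top','t5')
B=cv2.resize(b['img'][150:220,265:335,::-1],None,fx=5.6,fy=5.6,interpolation=2);A=cv2.resize(a['img'][180:250,225:295,::-1],None,fx=5.6,fy=5.6,interpolation=2)
cv2.imwrite('pics/z5.png',np.hstack([B,A]))"
```

```text
t 21.1167 pos [0.5393 0.3083 0.2186] F [-0.7 -0.5  0. ] xdeg 92.8 j6 0.43 op 0.0597 shift [-319.6   -1.7  140.6]
rot [0.    0.    0.003]
```

View pics/z5.png

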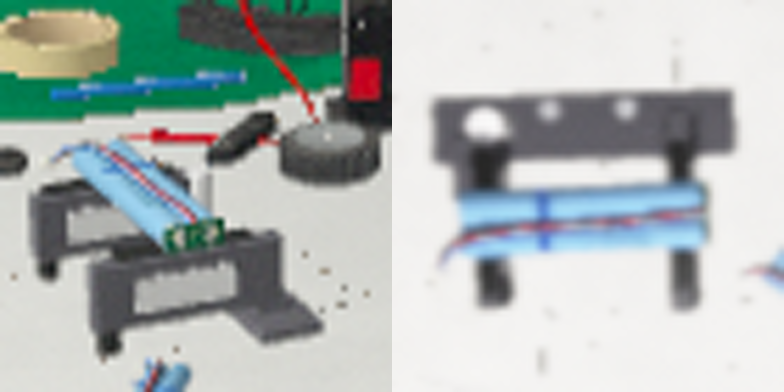

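The top panel shows the pack centred at (582,221). The midpoint of the arms is at (586,219), so it is within about 3 mm, and it lies square and flat on both pads. The leg is parallel to the arm, and the gripper is clear.

```bash
python3 -c "
from h import *
print(order.finish_job())"
```

```text
the job is handed in; nothing more can be done
None
```

The job is handed in: the leg was pressed on its stop at about 10 N for roughly 0.7 s, the pack lies flat and square on both pads within about 3 mm of centre, the gripper is clear, and the wheel, cutters and bracket were not touched; the verdict was not shown.

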